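# Flip the tag of the empty stone tray

### The job

Each of the two stone trays has a flip tag in front of it, now showing its ring face; one tray is empty and the other holds a stone. With the fingertips, gently push the empty tray's tag up and over its hinge (its thumb lever helps) and press it down until it lies fully flat on the other side, bar face up. Leave the other tag, the stone and everything else on the bench where they are, and finish clear of everything.

Things in the scene. Friction and masses are not known exactly. Their poses are not given: they have to be found in the camera images.
- stand_a: Fixed wooden stand. Its tray is EMPTY, so its tag is the one to flip. Origin on the bench directly below the middle of the tag's hinge; own x points to its tray (roughly away from the robot), y left, z up. Board 10 mm thick, x -40 to 140, y +-62 mm (+-50 under the tray). Tray x 70 to 138, y +-48, rim 38 mm up. Bearing posts at x = -34 and 34, 6 x 22 mm, 81 mm high. Tag rests at y = +-50, 67 mm high
- tag_a (a joint): Tag hinge of stand_a, rad, about the stand's own x. 0 = flat to the left (+y), ring face up; pi/2 upright; pi = flipped flat to the right (-y), bar face up; stops at 0 and pi. Starts 0 to 0.35. Stiff hinge: the tag stays where it is left (friction 0.06 N m, tag 60 g: 1 to 2 N at its edge turns it)
- hinge_a (a point): Middle of the tag's hinge of stand_a, 70 mm above the bench, axes as the stand's
- edge_a (a point): Middle of the free edge of the tag of stand_a: aluminium plate 5 mm thick, 50 mm along the hinge (x +-25), reaching 70 mm from it. Moves with the tag; own y points from hinge to edge, own z out of the ring face
- lever_a (a point): Centre of the 14 mm black ball ending the thumb lever of stand_a: steel rod 8 mm thick, 60 mm long, on the tag's axle at own x = 55 mm, between far post and tray. Moves with the tag, 55 degrees ahead of it in the flipping sense: at joint 0 it points up-left, 55 degrees above level; at 1.6 right, 35 degrees above level; at pi downward
- stand_b: Fixed wooden stand. A rough stone lies in its tray. Origin on the bench directly below the middle of the tag's hinge; own x points to its tray (roughly away from the robot), y left, z up. Board 10 mm thick, x -40 to 140, y +-62 mm (+-50 under the tray). Tray x 70 to 138, y +-48, rim 38 mm up. Bearing posts at x = -34 and 34, 6 x 22 mm, 81 mm high. Tag rests at y = +-50, 67 mm high
- tag_b (a joint): Tag hinge of stand_b, rad, about the stand's own x. 0 = flat to the left (+y), ring face up; pi/2 upright; pi = flipped flat to the right (-y), bar face up; stops at 0 and pi. Starts 0 to 0.35. Stiff hinge: the tag stays where it is left (friction 0.06 N m, tag 60 g: 1 to 2 N at its edge turns it)
- hinge_b (a point): Middle of the tag's hinge of stand_b, 70 mm above the bench, axes as the stand's
- edge_b (a point): Middle of the free edge of the tag of stand_b: aluminium plate 5 mm thick, 50 mm along the hinge (x +-25), reaching 70 mm from it. Moves with the tag; own y points from hinge to edge, own z out of the ring face
- lever_b (a point): Centre of the 14 mm black ball ending the thumb lever of stand_b: steel rod 8 mm thick, 60 mm long, on the tag's axle at own x = 55 mm, between far post and tray. Moves with the tag, 55 degrees ahead of it in the flipping sense: at joint 0 it points up-left, 55 degrees above level; at 1.6 right, 35 degrees above level; at pi downward
- stone_b_mid (a point): Centre of the rough stone, 44 x 52 x 36 mm, loose in the tray of stand_b
- jar_l: Screw-lid jar, dark with white lid, 55 mm across, 68 mm tall, loose beside a stand's tray. Bystander; origin at the centre of its underside
- jar_r: Screw-lid jar, white with black lid, 55 mm across, 68 mm tall, loose beside a stand's tray. Bystander; origin at the centre of its underside
- pen: Marker pen, 135 mm long, 17 mm thick, lying loose beside a stand. Bystander; origin at the centre of its underside
- wax: Stick of wax, 85 mm long, 13 mm thick, lying loose beside a stand. Bystander; origin at the centre of its underside
- brush: Wooden scrub brush, 153 mm long, 49 mm high, loose at the left. Bystander; origin at the centre of its underside
- tape: Roll of tape, 62 mm across, 19 mm high, loose at the right. Bystander; origin at the centre of its underside
- block: Hardwood block 62 x 100 x 42 mm, loose at the right. Bystander; origin at the centre of its underside

How it is judged:
On the way:
1. the empty tray's tag has been pushed upright (value of joint tag_a above 1.35 rad), for 0.05 s.
At the end, for the whole second after the job is handed in: The empty tray's tag lies flipped and flat (hinge within 0.12 rad of its far stop) and at rest; the free edge of the other tag, the stone and all bystanders are within 20 mm of where they started (value of joint tag_a above 3.02 rad and velocity of joint tag_a between -0.05 and 0.05 rad/s and distance of each of edge_b, stone_b_mid, jar_l, jar_r, pen, wax, brush, tape, block from where it was at the start of the episode below 0.02 m); the robot touches nothing.
It fails at once if the other tray's tag is moved (20 mm at its edge) (not (distance of edge_b from where it was at the start of the episode below 0.02 m)).
It fails at once if the stone or a bystander is lifted or shoved more than 20 mm (distance of any of stone_b_mid, jar_l, jar_r, pen, wax, brush, tape, block from where it was at the start of the episode above 0.02 m).
It fails at once if the fingers press on anything with more than 40 N (contact force between the fingers and anything else above 40 N).
It also fails if it takes over 48 s, if anything falls off the work surface, if the arm or the gripper's body presses on something with over 40 N, if the wrist force passes 120 N, or if a joint passes its speed limit or range.

### The arm

A 7-joint arm with a two-finger parallel gripper is mounted at the origin on a cart in front of the work surface, level with it; the furniture and walls round the work are solid. World frame = base frame: x ahead of the robot, y to its left, z up, the work surface at z = 0. Lengths are in m, angles in rad, forces in N, time in s.
With the tool pointing down it reaches from about 0.4 to 0.85 m from the base axis. Payload 4.5 kg.
Tool frame: the origin (TCP) lies at the very end of the fingers, on their centre line; the grasp point (between the pads) lies 19 mm behind it (r.grip_depth is the distance from the TCP to the grasp point, in m); z points along the fingers, x is the direction in which the jaws open and shut, and the axes are right-handed (so a half turn about z gives the same grasp; the last joint's range is limited). The gripper opens to 88 mm and grips with 3 to 60 N. Pads are 18 mm wide; open, the fingers measure 123 mm over their backs; the gripper's body (75 mm by 187 mm) begins 45 mm behind the grasp point.
Start: joints at [0.034, 0.689, -0.195, 1.565, 0.157, 0.902, -0.215], TCP at [0.625, 0, 0.203] pointing down, gripper open.
Joint ranges: [-3.01, 3.01], [-0.46, 2.08], [-1.47, 1.51], [0.13, 2.56], [-1, 4.14], [0.04, 2.09], [-2.66, 2.66]. Speed limits (rad/s): [2.57, 2.57, 3.14, 3.14, 3.14, 3.14, 3.14].

### API

Orientations are given as a unit quaternion [x, y, z, w].
In Python, from plant import r gives the robot as it stands. The module is installed in compiled form; this text tells all that it offers.
- The arm moves only by the shell command python3 -m jog 'ROWS' [FORCE]. ROWS is JSON, a list of rows, each a list of 5 numbers: the shift along the tool's x, y, z in units of 1 m (1.0 is 1 m), then the turn about the tool's z in units of 360 degrees (1.0 is 360 degrees), then the closure, from 0 (fully open) to 1 (shut). In form: [[dx, dy, dz, yaw, fingers], ...]. A call has 1 to 20 rows; each row shifts and turns the commanded pose from where the row before left it, along the tool's axes as they then stand; what a row does not reach is not made up. A row lasts 1/10 s, in which the tool goes at most 50 mm and 8.59 degrees, less where a joint would pass 70% of its speed; a pose out of reach is approached as far as the arm can. A call with a number of a shift or a turn outside -1 to 1 is refused whole. A call with a gripper value outside its range is refused whole. The fingers move at their own pace and stop on an object; FORCE is the grip in N (left out, the last holds). Time passes only in rows, so rows that do not move let the fingers close. It gives the time, the measured TCP pose, the force and the opening at its end, in the units of the state.
- r.get_state(): the state, without advancing time (a new reading comes with each control period).
- r.snapshot(name): name is "scene" or "side" or "wrist"; returns the picture (420x560x3 uint8, red, green, blue); there is no depth.
- r.get_calibration(name): a dict with "mtx" (3x3 intrinsics, pixels), "R" (3x3) and "t" (3): a world point X has camera coordinates R X + t. Camera axes: x right, y down, z forward; pixel columns grow to the right and rows downward; lengths in m; the calibration is good to about 2 mm. A picture is of the moment at which its call begins: read the wrist's pose just before it. get_calibration takes no time and is no camera call; for the wrist camera it gives the pose at the moment of the call.
- r.finish_job(): hands the job in, once; it reports no verdict.
Trained networks look in the newest picture that a camera, given by its name, has taken for a name from the list of things; names that differ only in an ending like _2 or _b are one class to them, and where a whole thing is asked for, a point or a joint stands for the part that bears it (a point fixed in the world has none). Each returns a list of dicts, best first, with "score" (0 to 1); they miss things now and then, are a little off and sometimes report something else, mostly with a low value. They report only what shows in the picture. A call takes as long as a camera call.
- r.cut_out(thing, camera): "pixels" (420x560 bool, what is visible of it) and "rect" ([left, top, right, bottom] in pixels, round what is visible of it).
The state is a dict: "clock": time; "q": joint angles; "qd": joint speeds; "joint_torque": joint torques, N m; "tool_pos": TCP position; "eef_rot": TCP orientation; "contact_force": force on the tool from outside, world axes, zero at the start; "moment": the same for the moment, N m; "opening": opening from 0.0 (shut) to 1.0 (fully open).
Only numpy, scipy, OpenCV 4.12 (cv2) and the standard library are available. Lean on these libraries where they do the work, as an engineer would, in place of code of your own. Each camera call takes 0.05 s, during which the arm holds its last target.

## Working session

There is one attempt and no reset: what is moved stays moved. The work goes in short steps, Python scripts to look and compute and a shell command to move; the robot and the scene stay as the last step left them, time stands still between calls to the robot, and variables do not carry over. Pictures are saved under pics/ and viewed, and the job is handed in when it is done.

```bash
mkdir -p pics; python3 - <<'E'
from plant import r
import cv2,numpy as np
s=r.get_state(); print({k:np.round(v,3).tolist() for k,v in s.items()})
for n in ["scene","side","wrist"]:
    im=r.snapshot(n); cv2.imwrite(f"pics/{n}0.png",im[:,:,::-1]); c=r.get_calibration(n); print(n,np.round(c["mtx"],1).tolist(),np.round(c["R"],3).tolist(),np.round(c["t"],3).tolist())
E
```

```text
{'clock': 0.0, 'q': [0.034, 0.69, -0.195, 1.566, 0.157, 0.903, -0.215], 'qd': [0.001, 0.0, 0.001, -0.001, -0.001, 0.001, -0.0], 'joint_torque': [0.0, -52.757, -1.267, -15.343, -0.053, 0.007, 0.0], 'tool_pos': [0.624, -0.0, 0.202], 'eef_rot': [1.0, 0.0, -0.001, 0.0], 'contact_force': [0.135, -0.318, 0.314], 'moment': [-0.018, 0.046, 0.05], 'opening': 0.997}
scene [[505.9, 0.0, 287.5], [0.0, 505.9, 205.7], [0.0, 0.0, 1.0]] [[-0.6, -0.8, -0.013], [-0.624, 0.479, -0.617], [0.5, -0.362, -0.787]] [0.266, 0.373, 1.456]
side [[545.5, 0.0, 276.5], [0.0, 545.5, 210.6], [0.0, 0.0, 1.0]] [[0.943, -0.331, -0.014], [-0.224, -0.605, -0.764], [0.244, 0.724, -0.645]] [-0.461, 0.177, 1.622]
wrist [[375.5, 0.0, 286.2], [0.0, 375.5, 210.4], [0.0, 0.0, 1.0]] [[1.0, 0.001, -0.0], [0.001, -0.961, 0.275], [-0.0, -0.275, -0.961]] [-0.626, -0.038, 0.387]
```

View pics/scene0.png

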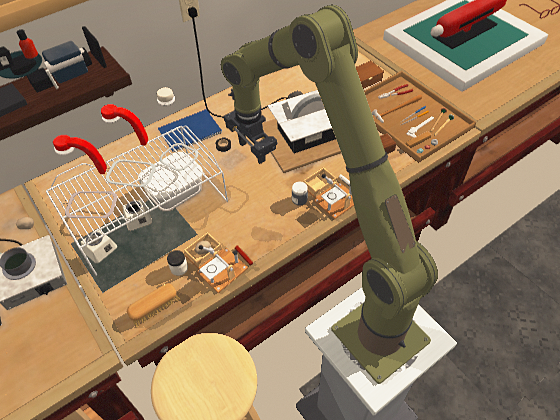

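View pics/side0.png

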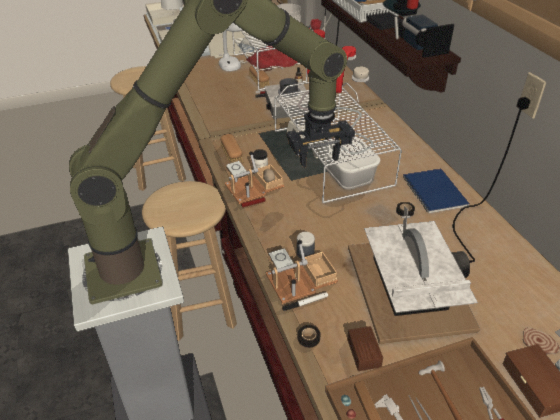

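View pics/wrist0.png

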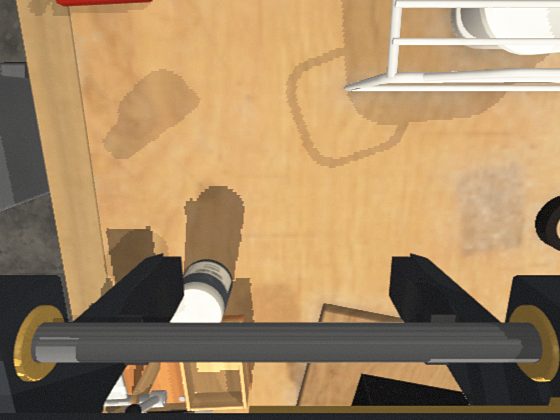

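The right-hand stand (side view around 300,275) has the empty tray; the left one (250,180) holds the stone. Next I localise it precisely.

```bash
cat > h.py <<'E'
from plant import r
import cv2,numpy as np
def proj(n,X,c=None):
    c=c or r.get_calibration(n); X=np.atleast_2d(X); Y=X@np.array(c["R"]).T+np.array(c["t"]); p=Y@np.array(c["mtx"]).T; return p[:,:2]/p[:,2:]
def ray(n,uv,z):
    c=r.get_calibration(n); R=np.array(c["R"]);t=np.array(c["t"]); o=-R.T@t; d=R.T@np.linalg.inv(c["mtx"])@[uv[0],uv[1],1]; return o+d*(z-o[2])/d[2]
E
python3 - <<'E'
from h import *
for n in ["scene","side"]:
    im=r.snapshot(n)
    for th in ["stand_a","tag_a","lever_a"]:
        for d in r.cut_out(th,n)[:4]:
            ys,xs=np.nonzero(d["pixels"]); print(n,th,round(d["score"],2),d["rect"],len(xs),xs.mean().round(1),ys.mean().round(1), np.round(ray(n,(xs.mean(),ys.mean()),.07),3))
    x0,y0=(270,150) if n=="scene" else (250,215)
    cv2.imwrite(f"pics/{n}_z.png",cv2.resize(im[y0:y0+95,x0:x0+100,::-1],None,fx=6,fy=6,interpolation=cv2.INTER_CUBIC))
E
```

```text
scene stand_a 0.71 [185.9, 235.2, 245.5, 292.6] 1790 215.3 262.9 [0.453 0.265 0.07 ]
scene stand_a 0.6 [305.9, 166.0, 354.9, 220.3] 1452 329.0 192.6 [ 0.456 -0.185  0.07 ]
scene tag_a 0.9 [323.5, 175.3, 345.5, 205.4] 334 332.5 191.4 [ 0.453 -0.198  0.07 ]
scene tag_a 0.72 [196.5, 244.8, 232.3, 277.2] 363 213.3 266.0 [0.448 0.275 0.07 ]
scene lever_a 0.74 [196.8, 244.6, 230.0, 281.3] 368 213.1 265.0 [0.451 0.274 0.07 ]
scene lever_a 0.6 [323.4, 174.9, 349.6, 205.3] 327 332.9 192.4 [ 0.449 -0.196  0.07 ]
scene lever_a 0.28 [129.4, 285.4, 176.0, 324.3] 1027 150.6 302.9 [0.452 0.484 0.07 ]
side stand_a 0.71 [223.2, 152.9, 283.4, 203.5] 1540 250.5 181.0 [0.466 0.196 0.07 ]
side stand_a 0.69 [261.5, 240.6, 338.3, 303.7] 2479 299.7 274.2 [ 0.467 -0.259  0.07 ]
side tag_a 0.82 [270.7, 241.2, 307.8, 275.4] 446 285.5 258.7 [ 0.451 -0.189  0.07 ]
side tag_a 0.62 [225.9, 150.9, 258.9, 178.9] 261 239.8 167.9 [0.454 0.281 0.07 ]
side lever_a 0.76 [274.5, 239.6, 307.0, 269.8] 475 286.3 259.0 [ 0.453 -0.191  0.07 ]
side lever_a 0.7 [229.6, 152.4, 257.6, 181.2] 237 239.6 168.7 [0.452 0.276 0.07 ]
```

View pics/scene_z.png

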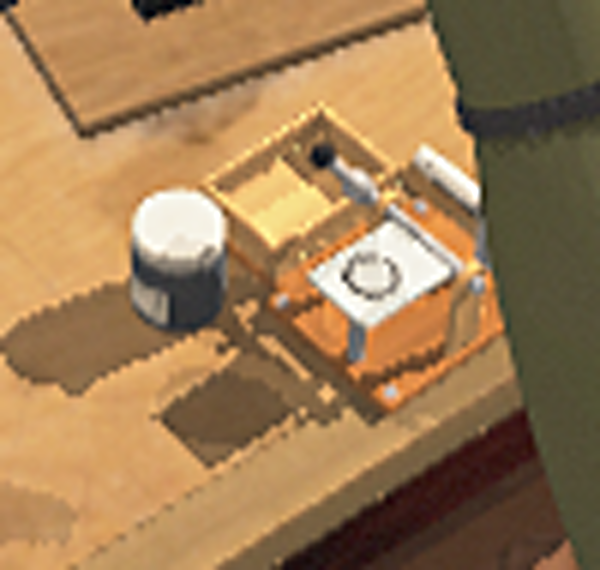

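View pics/side_z.png

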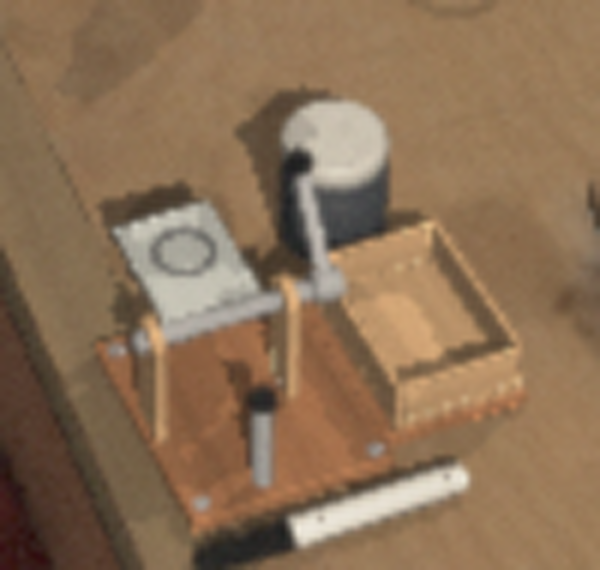

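```bash
cat > fit.py <<'E'
from h import *
from scipy.optimize import least_squares
C={n:r.get_calibration(n) for n in ["scene","side"]}
def tagp(x,rad,a,h=0): # rad along tag, h out of ring face
    return [x,rad*np.cos(a)-h*np.sin(a),.07+rad*np.sin(a)+h*np.cos(a)]
L=np.deg2rad(55)
obs={"side":[((250,215)),[("lev",(297,160)),((-.034,0,.081),(152,318)),((.034,0,.081),(290,279)),(("t",-.025,.07),(113,228)),(("t",.025,.07),(205,203)),((0,-.05,.067),(262,393)),((.138,.048,.038),(432,224)),((.138,-.048,.038),(520,352)),((.07,-.048,.038),(400,384))]],
"scene":[((270,150)),[("lev",(321,155)),(("t",.025,.07),(308,275)),(("t",-.025,.07),(368,325)),((.138,.048,.038),(205,183)),((.138,-.048,.038),(322,105))]]}
def T(p): return np.array([[np.cos(p[2]),-np.sin(p[2]),0],[np.sin(p[2]),np.cos(p[2]),0],[0,0,1]])
def res(p):
    o=[]
    for n,((x0,y0),l) in obs.items():
        for k,(U,V) in l:
            X=tagp(.055,.06,p[3]+L) if k=="lev" else tagp(k[1],k[2],p[3],.0025) if k[0]=="t" else k
            o.append((proj(n,T(p)@np.array(X)+[p[0],p[1],0],C[n])[0]-[(U+.5)/6-.5+x0,(V+.5)/6-.5+y0]))
    return np.concatenate(o)
if __name__=="__main__":
    s=least_squares(res,[.45,-.22,0,.1],loss="soft_l1"); p=s.x
    print(np.round(p,4)); print(np.round(res(p).reshape(-1,2),1).tolist())
    for nm,X in dict(hinge=(0,0,.07),ball=tagp(.055,.06,p[3]+L),edge=tagp(0,.07,p[3])).items(): print(nm,np.round(T(p)@np.array(X)+[p[0],p[1],0],4))
E
python3 fit.py
```

```text
[ 0.4398 -0.2227  0.0584  0.0463]
[[0.2, 0.6], [-0.3, 1.0], [-0.9, 0.4], [-0.2, 0.1], [0.5, -0.6], [-0.0, 0.6], [0.6, -0.8], [1.0, -0.4], [-0.6, 1.3], [0.2, 0.3], [-0.5, -0.0], [-0.1, 0.6], [-0.9, 0.1], [-0.3, -0.1]]
hinge [ 0.4398 -0.2227  0.07  ]
ball [ 0.4929 -0.1874  0.1207]
edge [ 0.4358 -0.1529  0.0732]
```

Pose fit is good to about 1 px. The hinge is at (0.440, -0.223) with a yaw of 3.3°, and the lever ball is at (0.493, -0.187, 0.121). I'll close the fingers and go left of the ball at height.

```bash
python3 -m jog '[[-0.0135,0.0145,0,0,1],[-0.0135,0.0145,0,0,1],[-0.0135,0.0145,0,0,1],[-0.0135,0.0145,0,0,1],[-0.0135,0.0145,0,0,1],[-0.0135,0.0145,0,0,1],[-0.0135,0.0145,0,0,1],[-0.0135,0.0145,0,0,1],[-0.0135,0.0145,0,0,1],[-0.0115,0.0145,0,0,1],[0,0,0.02,0,1],[0,0,0.02,0,1],[0,0,0.02,0,1],[0,0,0.02,0,1],[0,0,0.015,0,1],[0,0,0,0,1],[0,0,0,0,1]]' 10
python3 - <<'E'
from h import *
s=r.get_state(); print({k:np.round(s[k],4).tolist() for k in ("clock","tool_pos","eef_rot","contact_force","opening")})
for n,(x0,y0) in dict(scene=(250,130),side=(240,195)).items():
    im=r.snapshot(n); cv2.imwrite(f"pics/{n}_1.png",cv2.resize(im[y0:y0+120,x0:x0+120,::-1],None,fx=5,fy=5,interpolation=cv2.INTER_CUBIC))
E
```

```text
clock: 2.25
tool_pos: [0.4923, -0.145, 0.1083]
eef_rot: [1.0, 0.0, 0.0, -0.0]
contact_force: [1.1, -0.5, 0.7]
opening: 0.006
{'clock': 2.25, 'tool_pos': [0.4923, -0.145, 0.1083], 'eef_rot': [1.0, 0.0, 0.0001, -0.0], 'contact_force': [1.1026, -0.5201, 0.671], 'opening': 0.0057}
```

View pics/side_1.png

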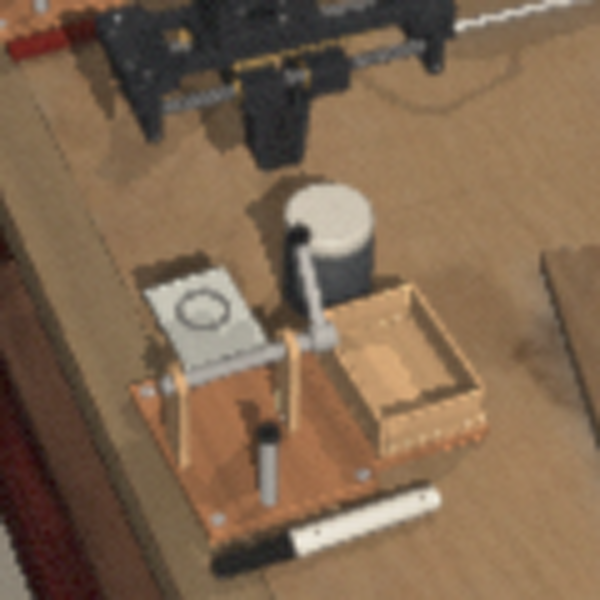

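View pics/scene_1.png

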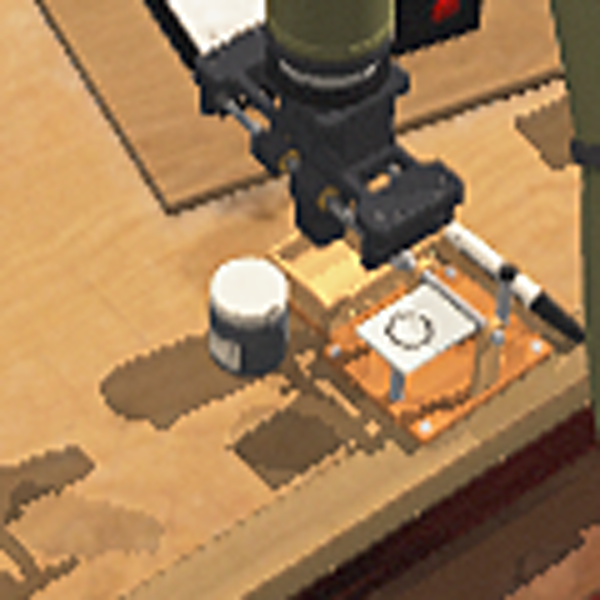

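The fingertip is left of the ball (side view: tip at 280,165, ball at 298,235), with jar and tray below it. Now I push right slowly.

```bash
python3 -m jog '[[0,0.006,0,0,1],[0,0.006,0,0,1],[0,0.006,0,0,1],[0,0.006,0,0,1],[0.001,0.006,0,0,1],[0,0.006,0,0,1],[0,0.006,0,0,1],[0.001,0.006,0,0,1],[0,0.006,0,0,1],[0,0.006,0,0,1]]'
python3 -m jog '[[0.001,0.006,0,0,1],[0,0.006,0,0,1],[0,0.006,0,0,1],[0.001,0.006,0,0,1],[0,0.006,0,0,1],[0,0.006,0,0,1],[0,0.006,0,0,1],[0,0.004,0.002,0,1],[0,0,0,0,1]]'
python3 - <<'E'
from h import *
for n,(x0,y0) in dict(scene=(250,130),side=(240,195)).items():
    im=r.snapshot(n); cv2.imwrite(f"pics/{n}_2.png",cv2.resize(im[y0:y0+120,x0:x0+120,::-1],None,fx=5,fy=5,interpolation=cv2.INTER_CUBIC))
E
```

```text
clock: 3.35
tool_pos: [0.4941, -0.2054, 0.108]
eef_rot: [1.0, 0.0, 0.0, -0.0]
contact_force: [1.1, 0.5, -0.4]
opening: 0.005
clock: 4.25
tool_pos: [0.4957, -0.2518, 0.1057]
eef_rot: [1.0, -0.001, -0.0, 0.0]
contact_force: [-0.1, 0.1, -0.8]
opening: 0.003
```

View pics/side_2.png

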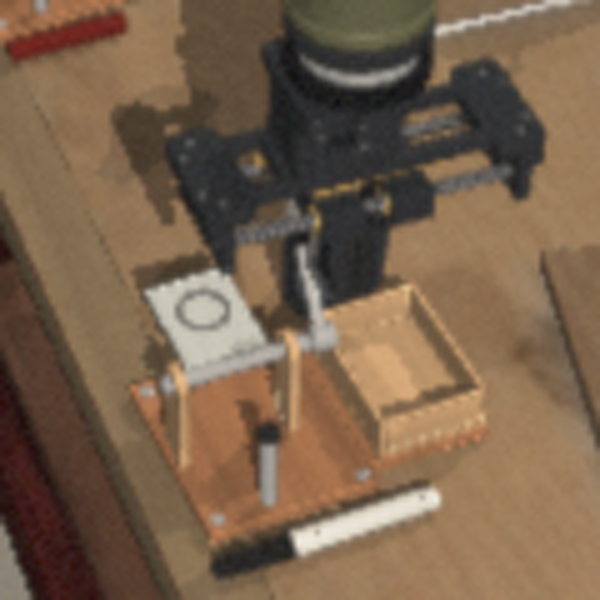

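View pics/scene_2.png

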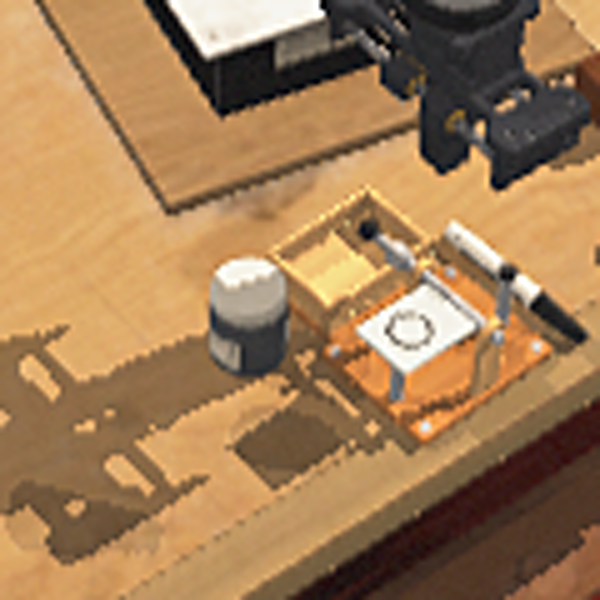

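No contact: the fingertip passed beyond the lever and the tag did not move. I'll check the tool against its projection.

```bash
python3 - <<'E'
from h import *
s=r.get_state(); p=s["tool_pos"]; print(p)
for n,(x0,y0) in dict(scene=(250,130),side=(240,195)).items():
    for X in (p,[.4929,-.1874,.1207],[.4398,-.2227,.07]):
        q=proj(n,X)[0]; print(n,q.round(1),((q-[x0,y0])*5).round())
im=r.snapshot("scene"); cv2.imwrite("pics/s3.png",cv2.resize(im[60:260,220:480,::-1],None,fx=3,fy=3))
E
```

```text
[ 0.49593466 -0.2507765   0.1058953 ]
scene [337.  169.5] [435. 198.]
scene [323.2 175.7] [366. 229.]
scene [340.7 190.3] [454. 302.]
side [308.6 260.5] [343. 327.]
side [299.3 241.9] [297. 234.]
side [285.9 267.8] [230. 364.]
```

View pics/s3.png

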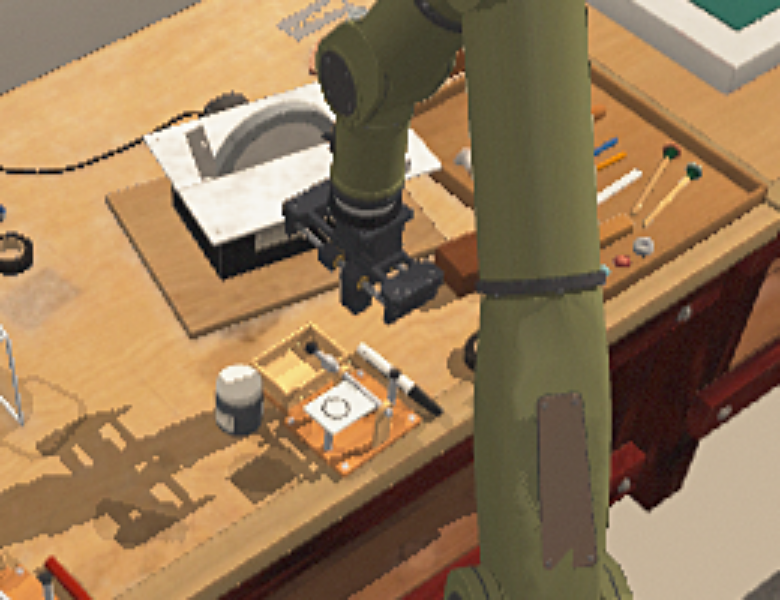

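```bash
python3 - <<'E'
from h import *
P=[np.array(r.get_calibration(n)["mtx"])@np.c_[r.get_calibration(n)["R"],r.get_calibration(n)["t"]] for n in ("scene","side")]
for a,b in (((338.6,165),(308,256)),):
    X=cv2.triangulatePoints(P[0],P[1],np.array(a,float).reshape(2,1),np.array(b,float).reshape(2,1)); print((X[:3]/X[3]).T)
p=r.get_state()["tool_pos"]
for n in ("scene","side"):
    im=r.snapshot(n)[:,:,::-1].copy(); q=proj(n,p)[0]; x0,y0=(q-[40,50]).astype(int)
    z=cv2.resize(im[y0:y0+75,x0:x0+80],None,fx=8,fy=8,interpolation=cv2.INTER_NEAREST)
    for h,c in ((0,(0,255,0)),(.02,(0,255,255)),(.04,(255,0,255))):
        u=(proj(n,p+[0,0,h])[0]-[x0,y0]+.5)*8; cv2.circle(z,tuple(int(v) for v in u),4,c,-1)
    cv2.imwrite(f"pics/{n}_t.png",z)
E
```

```text
[[ 0.49276264 -0.25407454  0.12804622]]
```

View pics/scene_t.png

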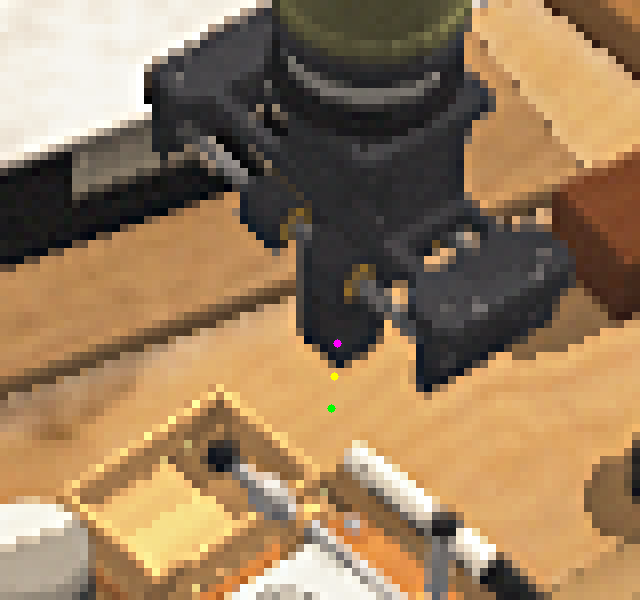

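View pics/side_t.png

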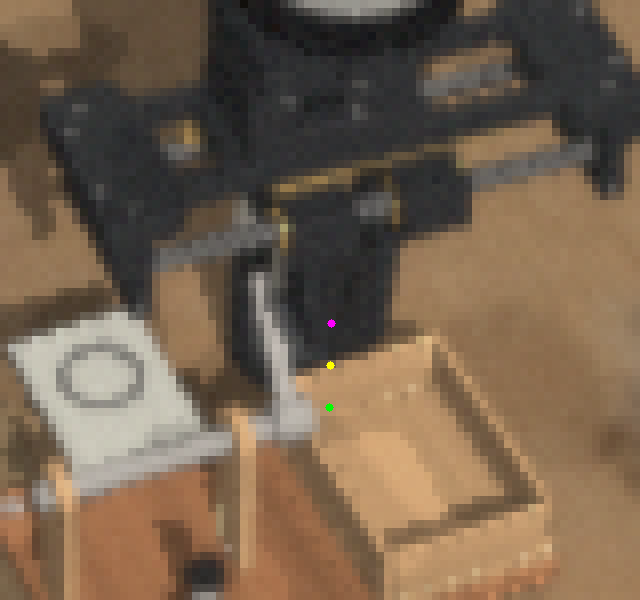

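The fingertip in both views is about 22 mm above the reported TCP, at roughly (0.493, -0.254, 0.128). That explains passing just over the ball. I'll go back over and approach with that correction.

```bash
python3 -m jog '[[0,0,-0.02,0,1],[0,-0.02,0,0,1],[0,-0.02,0,0,1],[0,-0.02,0,0,1],[-0.002,-0.02,0,0,1],[0,-0.025,0,0,1],[0,0,0.015,0,1],[0,0,0.015,0,1],[0,0,0.013,0,1],[0,0,0,0,1],[0,0,0,0,1]]'
cat > look.py <<'E'
from h import *
import sys
k=sys.argv[1]
p=r.get_state()["tool_pos"]; print(np.round(p,4),r.get_state()["clock"])
o=[]
for n,(x0,y0) in dict(scene=(280,110),side=(250,190)).items():
    im=r.snapshot(n)[:,:,::-1]
    o.append(cv2.resize(im[y0:y0+120,x0:x0+80],None,fx=5,fy=5,interpolation=cv2.INTER_CUBIC))
cv2.imwrite(f"pics/l{k}.png",np.hstack(o))
E
python3 look.py 1
```

```text
clock: 5.6
tool_pos: [0.4941, -0.1457, 0.0832]
eef_rot: [1.0, 0.0, -0.0, -0.0]
contact_force: [0.1, 0.7, -0.3]
opening: 0.007
[ 0.4941 -0.1457  0.0832] 5.6
```

View pics/l1.png

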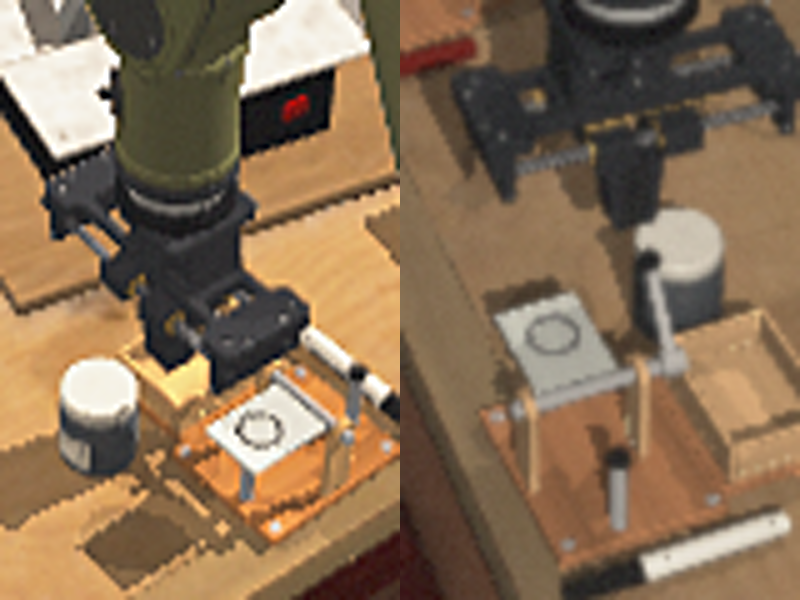

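```bash
python3 - <<'E'
from h import *
P=[np.array(r.get_calibration(n)["mtx"])@np.c_[r.get_calibration(n)["R"],r.get_calibration(n)["t"]] for n in ("scene","side")]
for a,b in (((315,183.6),(295.5,234.5)),((323,188),(272,229))):
    X=cv2.triangulatePoints(P[0],P[1],np.array(a,float).reshape(2,1),np.array(b,float).reshape(2,1)); print((X[:3]/X[3]).T, [proj(n,(X[:3]/X[3]).T)[0].round(1) for n in ("scene","side")])
im=r.snapshot("wrist"); cv2.imwrite("pics/w1.png",im[:,:,::-1])
E
```

```text
[[ 0.49305366 -0.14939949  0.11260305]] [array([314.2, 182.6]), array([294.5, 235.3])]
[[ 0.43179049 -0.13724465  0.14802899]] [array([323.6, 188.7]), array([272.7, 228.4])]
```

View pics/w1.png

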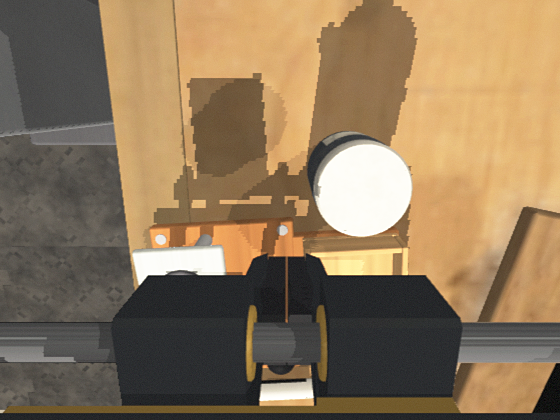

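The body sits where the reported TCP implies (bottom at 0.148), but the closed fingertips end at about z 0.112. So the usable tip is about 25–29 mm short of the reported TCP. I'll push at this height, where the body clears the upright tag (0.14).

```bash
python3 -m jog '[[0,0.006,0,0,1],[0,0.006,0,0,1],[0,0.006,0,0,1],[0,0.006,0,0,1],[0.001,0.006,0,0,1],[0,0.006,0,0,1],[0,0.006,0,0,1],[0,0.006,0,0,1],[0,0,0,0,1]]'; python3 look.py 2
```

```text
clock: 6.65
tool_pos: [0.4949, -0.1956, 0.083]
eef_rot: [1.0, -0.001, 0.0, 0.001]
contact_force: [-0.1, -0.2, 0.1]
opening: 0.004
[ 0.4949 -0.1956  0.083 ] 6.65
```

View pics/l2.png

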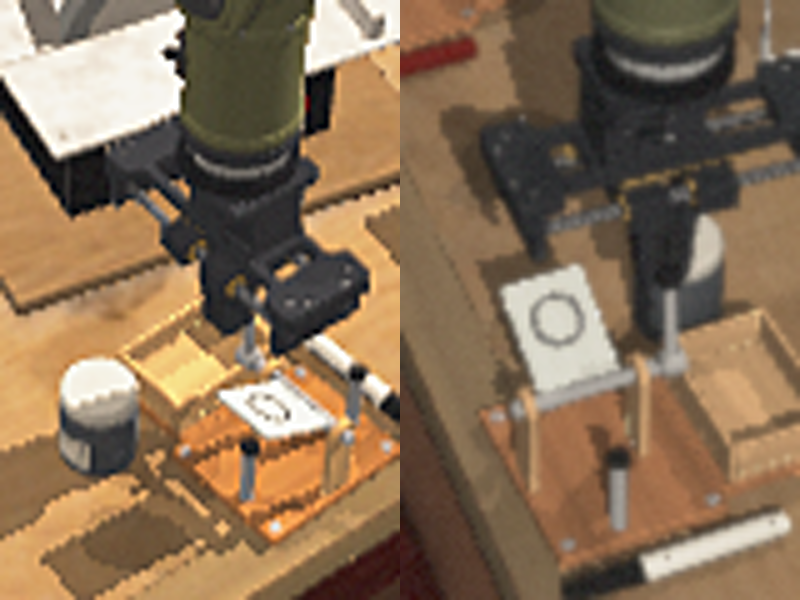

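Contact made: the tag has risen to about 30°. I continue, rising slightly so the body keeps clear.

```bash
python3 -m jog '[[0,0.006,-0.002,0,1],[0.001,0.006,-0.002,0,1],[0,0.006,0,0,1],[0,0.006,0,0,1],[0.001,0.006,0,0,1],[0,0.006,0,0,1],[0,0.006,0,0,1],[0,0.006,0,0,1],[0,0,0,0,1]]'; python3 look.py 3
```

```text
clock: 7.65
tool_pos: [0.4971, -0.2438, 0.0872]
eef_rot: [1.0, -0.001, 0.0, 0.001]
contact_force: [-0.7, 0.1, 1.3]
opening: 0.006
[ 0.4971 -0.2438  0.0872] 7.65
```

View pics/l3.png

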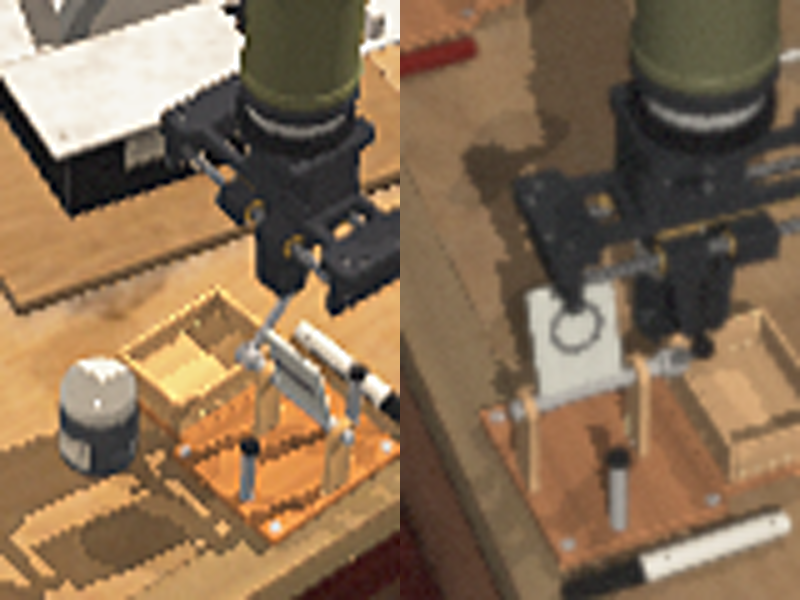

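```bash
python3 -m jog '[[0,0.005,0,0,1],[0,0.005,0,0,1],[0,0.004,0,0,1],[0,0,0,0,1]]'; python3 look.py 4
```

```text
clock: 8.15
tool_pos: [0.497, -0.2572, 0.0871]
eef_rot: [1.0, -0.001, 0.0, 0.0]
contact_force: [-0.3, -1.2, 0.4]
opening: 0.005
[ 0.497  -0.2572  0.0871] 8.15
```

View pics/l4.png

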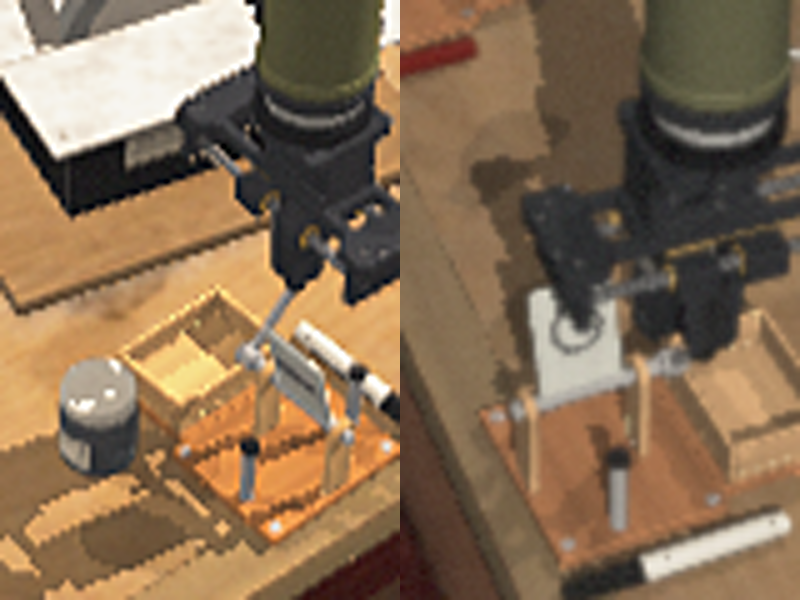

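The lever slipped under the tip at about 75°. Now I lift over and push the plate from its left side.

```bash
python3 -m jog '[[0,0,-0.025,0,1],[0,0,-0.025,0,1],[0,0,-0.025,0,1],[-0.015,-0.023,0,0,1],[-0.015,-0.023,0,0,1],[-0.015,-0.023,0,0,1],[-0.015,-0.023,0,0,1],[0,0,0.02,0,1],[0,0,0.02,0,1],[0,0,0.02,0,1],[0,0,0.010,0,1],[0,0,0,0,1]]'; python3 look.py 5
```

```text
clock: 9.45
tool_pos: [0.4362, -0.1636, 0.0911]
eef_rot: [1.0, 0.0, -0.001, -0.0]
contact_force: [-0.4, -0.2, 0.7]
opening: 0.005
[ 0.4362 -0.1636  0.0911] 9.45
```

View pics/l5.png

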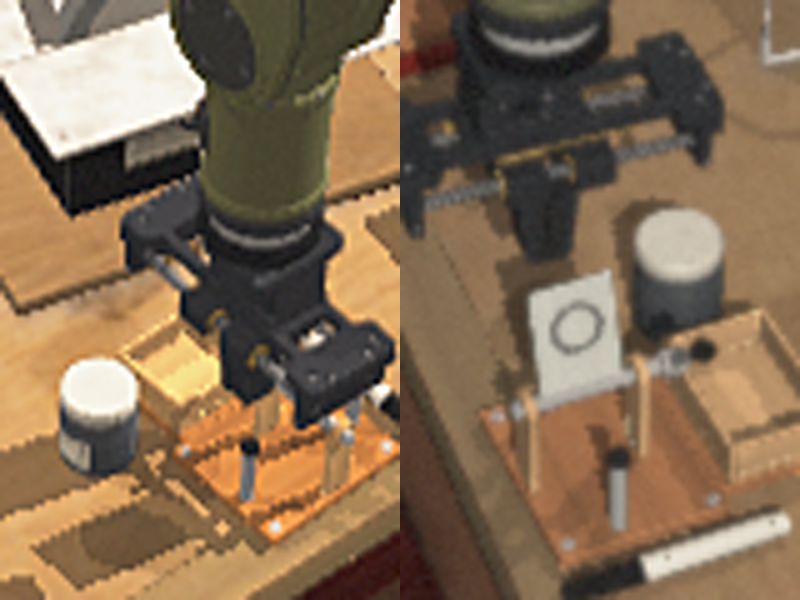

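```bash
python3 -m jog '[[0,0.006,0,0,1],[0,0.006,0,0,1],[0,0.006,0,0,1],[0.001,0.006,0,0,1],[0,0.006,0,0,1],[0,0.006,0,0,1],[0.001,0.006,0,0,1],[0,0.006,0,0,1],[0,0.006,0,0,1],[0.001,0.006,0,0,1],[0,0.006,0,0,1],[0,0.006,0,0,1],[0.001,0.006,0,0,1],[0,0.005,0,0,1],[0,0,0,0,1]]'; python3 look.py 6
```

```text
clock: 11.05
tool_pos: [0.4411, -0.2481, 0.0921]
eef_rot: [1.0, -0.001, 0.0, 0.0]
contact_force: [-0.1, -0.2, 0.3]
opening: 0.009
[ 0.4411 -0.2481  0.0921] 11.05
```

View pics/l6.png

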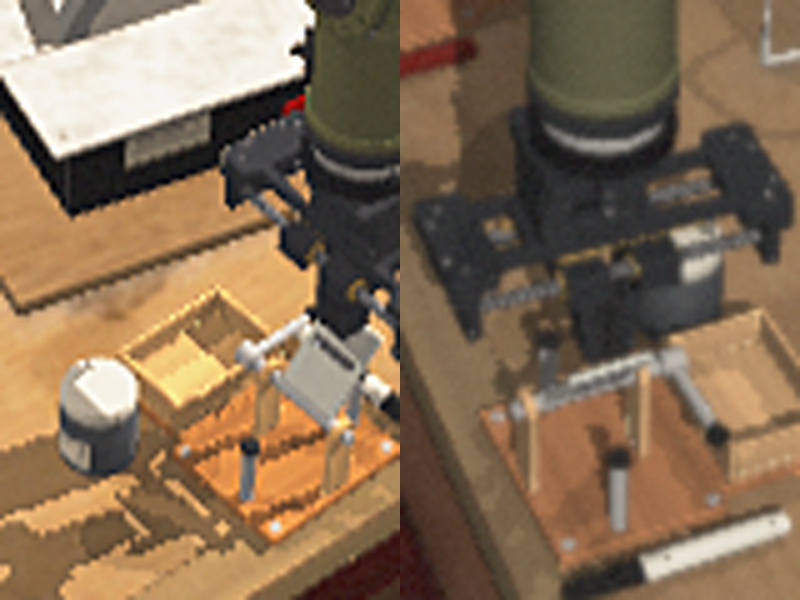

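```bash
python3 -m jog '[[0,0.004,0.004,0,1],[0.001,0.004,0.004,0,1],[0,0.004,0.004,0,1],[0,0.004,0.004,0,1],[0,0.002,0.004,0,1],[0,0,0.004,0,1],[0,0,0.004,0,1],[0,0,0.004,0,1],[0,0,0.004,0,1],[0,0,0,0,1]]'; python3 look.py 7
```

```text
clock: 12.15
tool_pos: [0.4418, -0.2647, 0.0555]
eef_rot: [1.0, 0.0, -0.0, -0.0]
contact_force: [0.2, -0.0, -0.7]
opening: 0.002
[ 0.4418 -0.2647  0.0555] 12.15
```

View pics/l7.png

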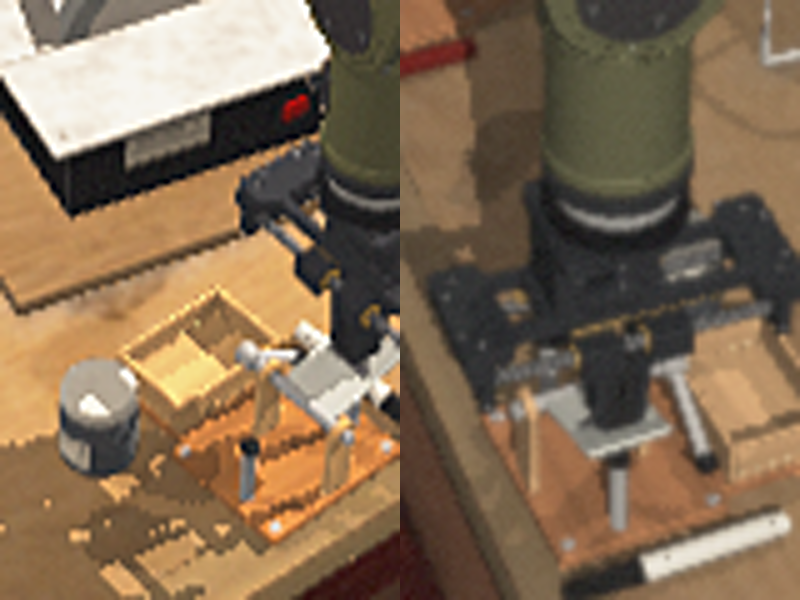

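```bash
python3 -m jog '[[0,0.002,0.002,0,1],[0,0.002,0.002,0,1],[0,0.002,0.002,0,1],[0,0,0.001,0,1],[0,0,0,0,1]]';python3 -m jog '[[0,0,0.001,0,1],[0,0,0,0,1]]'; python3 -m jog '[[0,0,0.001,0,1],[0,0,0,0,1]]';python3 look.py 8
```

```text
clock: 12.75
tool_pos: [0.442, -0.2713, 0.0489]
eef_rot: [1.0, -0.0, 0.0, 0.0]
contact_force: [0.8, 0.0, -0.1]
opening: 0.002
clock: 12.95
tool_pos: [0.442, -0.2712, 0.048]
eef_rot: [1.0, -0.0, 0.0, 0.0]
contact_force: [-0.3, -1.1, 0.8]
opening: 0.011
clock: 13.15
tool_pos: [0.4421, -0.271, 0.047]
eef_rot: [1.0, 0.0, 0.0, 0.0]
contact_force: [-0.0, -0.3, 0.8]
opening: 0.006
[ 0.4421 -0.271   0.047 ] 13.15
```

View pics/l8.png

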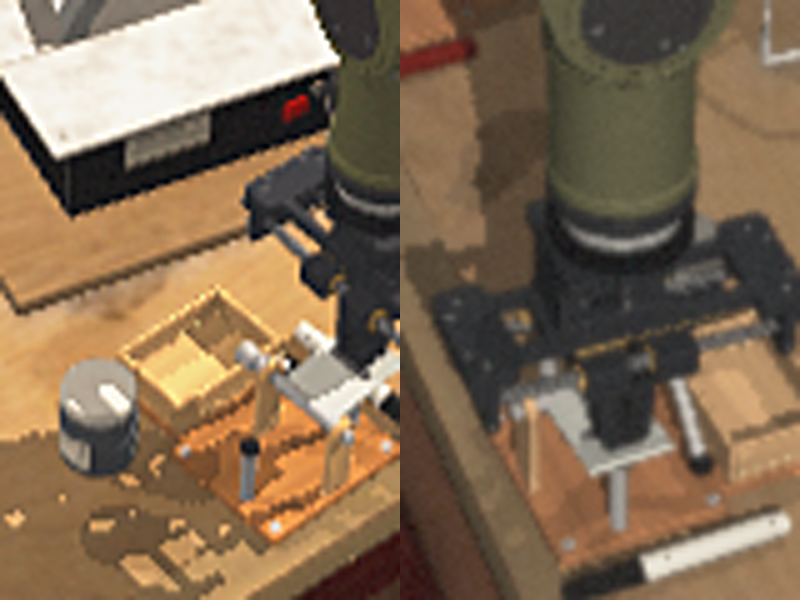

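Nearly flat. I keep pressing in 1 mm steps until the force rises.

```bash
for i in 1; do :; done; python3 -m jog '[[0,0,0.001,0,1],[0,0,0,0,1]]' | grep -E "pos|force"; python3 -m jog '[[0,0,0.001,0,1],[0,0,0,0,1]]'| grep -E "pos|force"; python3 -m jog '[[0,0,0.001,0,1],[0,0,0,0,1]]'| grep -E "pos|force"
```

```text
tool_pos: [0.4421, -0.271, 0.046]
contact_force: [-0.0, 0.2, 0.4]
tool_pos: [0.4421, -0.271, 0.0449]
contact_force: [-0.1, 0.5, 1.1]
tool_pos: [0.442, -0.2709, 0.0439]
contact_force: [0.4, -0.6, 0.6]
```

```bash
python3 -m jog '[[0,0,0.001,0,1],[0,0,0,0,1]]' | grep -E "pos|force"; python3 -m jog '[[0,0,0.001,0,1],[0,0,0,0,1]]'| grep -E "pos|force"; python3 look.py 9
```

```text
tool_pos: [0.442, -0.2709, 0.0429]
contact_force: [-0.5, -0.8, 0.9]
tool_pos: [0.442, -0.2709, 0.0419]
contact_force: [0.5, 0.8, -0.2]
[ 0.442  -0.2709  0.0419] 14.25
```

View pics/l9.png

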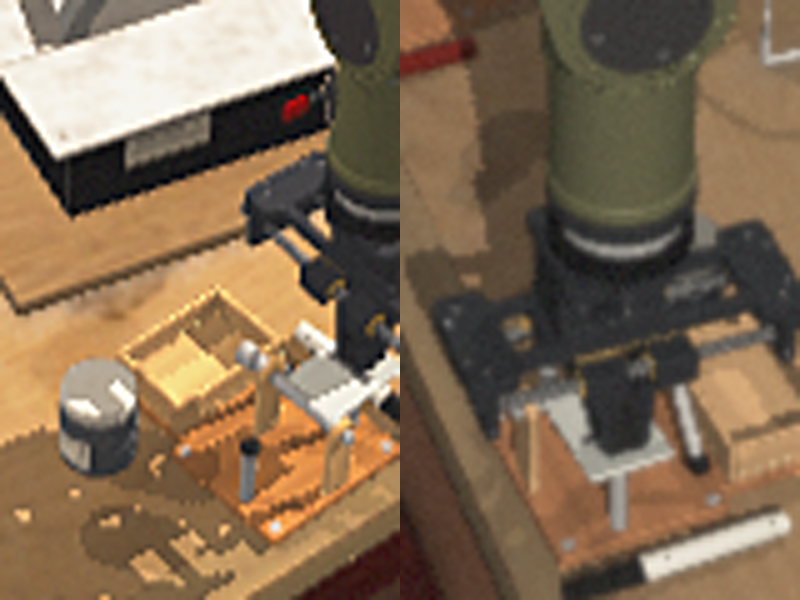

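```bash
python3 -m jog '[[0,0,0.001,0,1],[0,0,0,0,1]]' | grep -E "pos|force"; python3 -m jog '[[0,0,0.001,0,1],[0,0,0,0,1]]'| grep -E "pos|force"; python3 -m jog '[[0,0,0.001,0,1],[0,0,0,0,1]]'| grep -E "pos|force"
```

```text
tool_pos: [0.442, -0.2709, 0.0409]
contact_force: [0.2, -0.5, 0.7]
tool_pos: [0.442, -0.271, 0.0399]
contact_force: [0.1, -0.6, 0.2]
tool_pos: [0.442, -0.271, 0.0389]
contact_force: [0.0, 0.2, -0.7]
```

```bash
python3 look.py 10; python3 - <<'E'
from fit import *
# predicted side positions of free edge corners for joint values
P=[.4398,-.2227,.0584]
for a in (2.8,2.9,3.0,3.1416):
    print(a,[(((proj("side",T(P)@np.array(tagp(x,.07,a,-.0025))+[P[0],P[1],0],C["side"])[0])-[250,190])*5+[400,0]).round().tolist() for x in (-.025,.025)], (((proj("side",T(P)@np.array(tagp(.055,.06,a+L))+[P[0],P[1],0],C["side"])[0])-[250,190])*5+[400,0]).round())
E
```

```text
[ 0.442  -0.271   0.0389] 14.95
2.8 [[585.0, 450.0], [670.0, 422.0]] [705. 462.]
2.9 [[587.0, 461.0], [672.0, 434.0]] [702. 463.]
3.0 [[588.0, 472.0], [673.0, 444.0]] [698. 463.]
3.1416 [[589.0, 486.0], [673.0, 458.0]] [693. 462.]
```

View pics/l10.png

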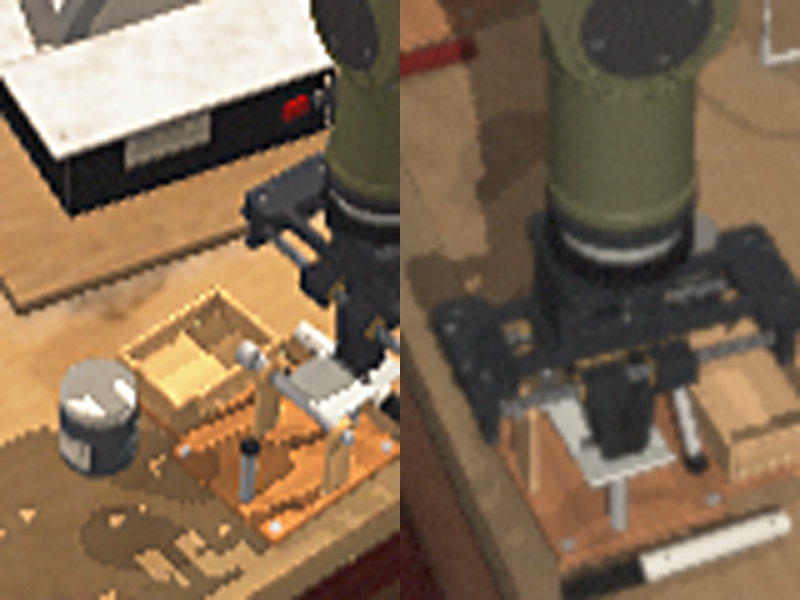

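The edge corners (590,485) and (673,460) already match a joint value near pi. I take a few more 1 mm steps until contact force shows.

```bash
python3 -m jog '[[0,0,0.001,0,1],[0,0,0,0,1]]' | grep -E "pos|force"; python3 -m jog '[[0,0,0.001,0,1],[0,0,0,0,1]]'| grep -E "pos|force"
```

```text
tool_pos: [0.442, -0.2709, 0.0379]
contact_force: [-0.9, 0.1, -0.4]
tool_pos: [0.442, -0.2709, 0.0372]
contact_force: [-0.2, -0.3, 3.4]
```

```bash
python3 -m jog '[[0,0,0.0005,0,1],[0,0,0,0,1]]' | grep -E "pos|force"; python3 -m jog '[[0,0,-0.005,0,1],[0,0,-0.01,0,1],[0,0,-0.02,0,1],[0,0,-0.03,0,1],[0,0,-0.04,0,1],[0,0,-0.04,0,1],[0.03,-0.02,0,0,1],[0.03,-0.04,0,0,1],[0.03,-0.04,0,0,1],[0.03,-0.04,0,0,1],[0,-0.04,0,0,1],[0,0,0,0,1],[0,0,0,0,1]]'; python3 look.py 11
python3 - <<'E'
from h import *
for n in ("scene","side"): cv2.imwrite(f"pics/{n}_f.png",r.snapshot(n)[:,:,::-1])
E
```

```text
tool_pos: [0.442, -0.2709, 0.0371]
contact_force: [-1.8, 0.3, 8.5]
clock: 16.95
tool_pos: [0.5618, -0.0901, 0.1819]
eef_rot: [1.0, 0.001, -0.0, 0.0]
contact_force: [-0.5, -0.2, -1.1]
opening: 0.006
[ 0.5618 -0.0901  0.1819] 16.95
```

View pics/l11.png

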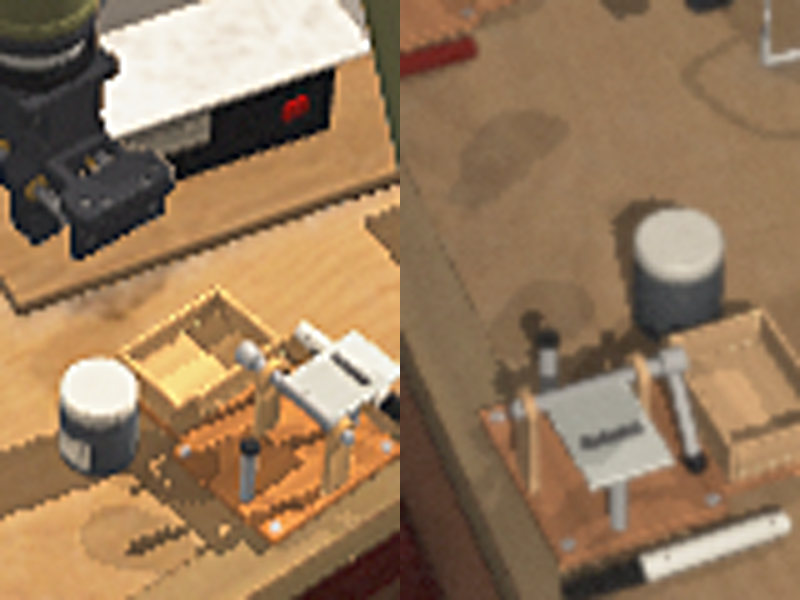

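View pics/side_f.png

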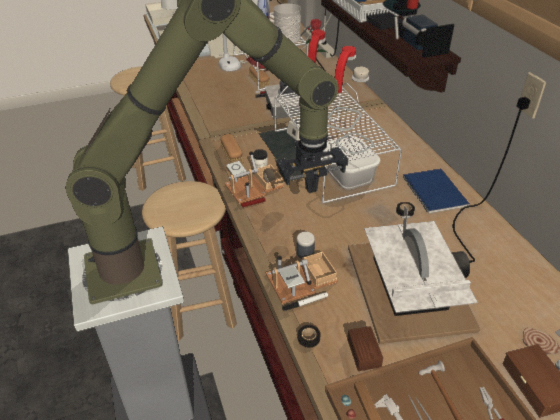

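The tag lies flat with the bar face up: its edge corners at (592,488) and (675,462) match the far stop prediction of (589,486) and (673,458). Jar, pen and the other stand are unchanged, and the arm is clear.

```bash
python3 -c "
from plant import r
print(r.finish_job())"
```

```text
the job is handed in; nothing more can be done
None
```

The empty (right-hand) tray's tag now lies flat on the other side, bar face up, and I handed the job in at about 17 s of the 48 s allowed. I swung it up by its thumb lever with closed fingertips, pushed the plate over from the left, and pressed it down until the force reading rose to 8.5 N.

**Last checks:**
- **Tag:** the corners of its free edge are within about 1 pixel of where the far stop should put them. No joint reading is available, so this rests on the picture alone.
- **Other things:** by eye, the jar, pen, tape, block and the left stand (tag, stone, jar) look where they were at the start. I did not measure them one by one.
- **Arm:** it finished well clear of everything, with the force reading at noise level (about 1 N).

**What did not go to plan:**
- **Missed first push:** the first pass went over the lever without touching it. The closed fingertips end about 22–35 mm short of the reported TCP, so I corrected for that from the pictures.
- **Lever slip:** the lever slipped out from under the tip with the tag at about 75°, so I did the rest on the plate itself.

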